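# Unscrew the sprung lid of the bath canister

## Task

Unscrew the wooden lid of the bath canister (anticlockwise seen from above), letting it rise on its thread and never pulling, pressing or pinching it hard against the brittle canister, keep hold of it as it springs free above the neck, then set it down gently, upright, inside the low wooden tray. Do not let it drop, and leave the bottle, the cup and the brush alone.

Things in the scene. Friction and masses are not known exactly. Their poses are not given: they have to be found in the camera images.
- jar: White stoneware canister with a blue band, fixed in a dark walnut block (116 x 116 x 34 mm). Origin: centre of the block's underside, on the table; z up along the neck's axis. Body 94 mm in diameter, shoulder at z = 102 mm, neck 40 mm in diameter, rim at z = 138 mm. Brittle: the turning itself needs little force; the lid must not be forced against it (over 18 N is rough, the seal's push included).
- neck (a point): Centre of the neck's rim; z up. Coarse right-hand thread on the neck, 46 mm outside (its lead is to be felt, not known). A sprung seal disc (34 mm) on the rim presses the lid up, about 6 N closed, 3.5 N when it frees, and follows it up to 26 mm.
- lid: Wooden screw lid, about 160 g: skirt 60 mm across, 39 mm high, with a dark round grip knob on top, 38 mm across, 26 mm high. Origin: centre of the skirt's lower edge; z up. Closed, origin 108-110 mm above the jar's. Turned anticlockwise it rises on the thread and frees after one to one and a quarter turns (varies); the seal then lifts it a few mm more. Let go midway, it stays put.
- tray: Low dark wooden tray, 160 x 160 mm outside, walls 6 mm thick and 16 mm high, grey liner; fixed. Origin: centre of its underside, on the table.
- tray_in (a point): Centre of the tray's inner floor, 5 mm above the table; z up.
- oil: Amber bottle, 44 mm in diameter, 110 mm high, loose. Origin: centre of its underside. Bystander.
- cup: Blue cup, 66 mm in diameter at the rim, 75 mm high, loose. Origin: centre of its underside. Bystander.
- brush: Dark wooden nail brush lying on its white bristle block, 90 (its x) x 35 x 28 mm, loose. Origin: centre of its underside. Bystander.
Not all that is in view belongs to the job. Several things look just like the tray: the one meant starts nearest to the robot's base. There is more than one size of the lid; the one meant has the size given above.

How it is judged:
On the way:
1. the lid is free of the thread and held by the fingers, upright, above the neck (z of lid in the frame of jar above 0.14 m and horizontal distance between lid and jar below 0.03 m and angle between lid's own z axis and vertical below 0.25 rad and contact force between the fingers and lid above 1 N), for 0.1 s.
At the end, for the whole second after the job is handed in: The lid stands upright (within 0.08 rad) and still on the tray's inner floor (within 4 mm), wholly inside the tray's walls, let go (x of lid in the frame of tray_in between -0.06 and 0.06 m and y of lid in the frame of tray_in between -0.06 and 0.06 m and z of lid in the frame of tray_in below 0.004 m and angle between lid's own z axis and vertical below 0.08 rad and contact force between lid and tray above 0.3 N and linear speed of lid below 0.02 m/s and contact force between the fingers and lid below 0.05 N); the robot touches nothing.
It fails at once if the lid is forced against the canister (more than 18 N) (contact force between lid and jar above 18 N).
It fails at once if the robot pushes the canister itself with more than 15 N (contact force between the arm and jar above 15 N).
It fails at once if the lid is dropped or put down outside the tray (lower than 60 mm, more than 120 mm from the tray's centre) (height (world z) of lid below 0.06 m and horizontal distance between lid and tray_in above 0.12 m).
It fails at once if the lid is banged or pressed on the tray (more than 25 N) (contact force between lid and tray above 25 N).
It fails at once if the bottle, cup or brush is pushed more than 20 mm, or the bottle or cup knocked over (distance of any of oil, cup, brush from where it was at the start of the episode above 0.02 m or angle between any of oil, cup's own z axis and vertical above 0.4 rad).
It also fails if it takes over 72 s, if anything falls off the work surface, if the arm or the gripper's body presses on something with over 40 N, if the wrist force passes 120 N, or if a joint passes its speed limit or range.

## Robot

A 7-joint arm with a two-finger parallel gripper is mounted at the origin on the work surface. World frame = base frame: x ahead of the robot, y to its left, z up, the work surface at z = 0. Lengths are in m, angles in rad, forces in N, time in s.
With the tool pointing down it reaches from about 0.425 to 0.8 m from the base axis. Payload 8.3 kg.
Tool frame: the origin (TCP) lies at the very end of the fingers, on their centre line; the grasp point (between the pads) lies 19 mm behind it; y points along the fingers, x is the direction in which the jaws open and shut, and the axes are right-handed (so a half turn about y gives the same grasp; the last joint's range is limited). The gripper opens to 85 mm and grips with 20 to 120 N. Pads are 22 mm wide; open, the fingers measure 114 mm over their backs; the gripper's body (76 mm by 85 mm) begins 54 mm behind the grasp point. The pads swing forward as they close: fully open they stand 13 mm farther back than shut.
Start: joints at [1.122, 0.383, 0.016, 1.37, -0.006, 1.388, -0.046], TCP at [0.235, -0.579, 0.231] pointing down, gripper open.
Joint ranges: [-2.95, 2.95], [-0.25, 2.06], [-1.52, 1.56], [0.18, 2.33], [-1.44, 4.58], [0.02, 2.06], [-3.01, 3.01]. Speed limits (rad/s): [2.39, 2.39, 3.01, 3.01, 3.14, 3.14, 3.14].

## Interface

Orientations are given as a rotation vector (axis times angle).
In Python, from cell import manip gives the robot as it stands. The module is installed in compiled form; this text tells all that it offers.
- The arm moves only by the tool apply_moves, never from a script. Its argument "motion" is a list that holds one entry, the list of rows, each a list of 6 numbers: the shift along the tool's x, y, z in cm, then the turn, a rotation vector about the tool's x, y, z in units of 5 degrees (1.0 is 5 degrees). In form: [[[dx, dy, dz, ax, ay, az], ...]]. A call has exactly 8 rows; each row is the pose to reach, as a shift and turn from the pose commanded when the call began, along the tool's axes at that moment; what a row does not reach only later rows make up. A row lasts 1/12 s, in which the tool goes at most 41.7 mm and 7.16 degrees, less where a joint would pass 70% of its speed; a pose out of reach is approached as far as the arm can. A call with a gripper value outside its range is refused whole. "jaw" is the finger opening in cm, from 0 to 8.54, set as the call begins (left out, the last holds). The fingers move at their own pace and stop on an object; "squeeze" is the grip in N (left out, the last holds). Time passes only in rows, so rows that repeat a pose let the fingers close, or fill a call up. It gives the time, the measured TCP pose, the force and the opening at its end, in the units of the state.
- manip.observe(): the state, without advancing time (a new reading comes with each control period).
- manip.grab_frame(name): name is "scene" or "top" or "wrist"; returns (picture, depth): 384x512x3 uint8, red, green, blue; 384x512 float32, m along the optical axis (not along the pixel's ray), 0 where there is no reading.
- manip.camera_model(name): a dict with "fx", "fy", "cx", "cy" (pixels), "rvec" (rotation vector, rad) and "tvec" (3), from world to camera coordinates, as OpenCV has them; the wrist camera has in their place "mount" (4x4, takes a point from camera to tool coordinates, whose origin is the TCP and whose axes are the tool frame's). Camera axes: x right, y down, z forward; pixel columns grow to the right and rows downward; lengths in m; the calibration is good to about 2 mm. A picture is of the moment at which its call begins: read the wrist's pose just before it. camera_model takes no time and is no camera call.
- manip.hand_in(): hands the job in, once; it reports no verdict.
The state is a dict: "time_s": time; "joints": joint angles; "qvel": joint speeds; "joint_torque": joint torques, N m; "tcp_pos": TCP position; "tool_rot": TCP orientation; "force": force on the tool from outside, world axes, zero at the start; "moment": the same for the moment, N m; "opening": opening from 0.0 (shut) to 1.0 (fully open).
Only numpy, scipy, OpenCV 4.12 (cv2) and the standard library are available. Lean on these libraries where they do the work, as an engineer would, in place of code of your own. Each camera call takes 0.05 s, during which the arm holds its last target. There are 200 camera calls.

## Working session

There is one attempt and no reset: what is moved stays moved. The work goes in short steps, Python scripts to look and compute and a tool call to move; the robot and the scene stay as the last step left them, time stands still between calls to the robot, and variables do not carry over. Pictures are saved under pics/ and viewed, about 8 in all and at most 12, crops included, and the job is handed in when it is done.

Besides the shell and the picture viewer there is one more tool, called after "Call:" as name(argument=value, ...), one argument or row to a line, values as JSON. apply_moves: Moves the arm, as the interface text tells. Its arguments: {"type":"object","properties":{"motion":{"type":"array"},"jaw":{"type":"number"},"squeeze":{"type":"number"}},"required":["motion"]}

```bash
mkdir -p pics; cat > h.py <<'E'
import numpy as np, cv2
from scipy.spatial.transform import Rotation as R
from cell import manip
def cloud(name):
    s=manip.observe(); im,d=manip.grab_frame(name); m=manip.camera_model(name)
    v,u=np.mgrid[:384,:512]
    P=np.stack([(u-m['cx'])/m['fx']*d,(v-m['cy'])/m['fy']*d,d],-1)
    if 'mount' in m:
        M=np.array(m['mount']); P=P@M[:3,:3].T+M[:3,3]
        P=P@R.from_rotvec(s['tool_rot']).as_matrix().T+np.array(s['tcp_pos'])
    else:
        Rm=R.from_rotvec(np.ravel(m['rvec'])).as_matrix(); P=(P-np.ravel(m['tvec']))@Rm
    P[d==0]=np.nan
    return im,P
E
python3 - <<'E'
from h import *
print(manip.observe())
ims=[]
for n in('scene','top'):
    im,P=cloud(n); np.savez('c_'+n,im=im,P=P); ims.append(im)
    m=manip.camera_model(n); print(n,m)
    cv2.imwrite(f'pics/{n}0.png',im[...,::-1])
E
```

```text
{'time_s': 0.0, 'joints': array([ 1.12212789,  0.38424733,  0.01634608,  1.37116299, -0.00631287,
        1.38820774, -0.04650375]), 'qvel': array([0.00096178, 0.00142994, 0.00073609, 0.00047613, 0.00101196,
       0.00062506, 0.00048693]), 'joint_torque': array([ 1.10891957e-03, -6.27588773e+01,  8.45196024e-01, -3.71824694e+01,
        1.67516316e-02,  1.40149420e-02,  1.62498247e-05]), 'tcp_pos': array([ 0.2350297 , -0.57857459,  0.23026893]), 'tool_rot': array([-1.36627082,  0.92165823, -0.91894289]), 'force': array([ 1.03705879,  0.51582774, -0.04508609]), 'moment': array([-0.03174567,  0.01856885, -0.00906762]), 'opening': 1.001189105370382}
scene {'fx': 369.77710356436813, 'fy': 369.77710356436813, 'cx': 255.43545242164245, 'cy': 197.6452500790696, 'rvec': array([ 0.85843418,  2.37277883, -1.2948919 ]), 'tvec': array([ 0.37604408, -0.14958064,  1.25045398])}
top {'fx': 367.56979131118715, 'fy': 367.56979131118715, 'cx': 252.43023603906417, 'cy': 192.54367983795896, 'rvec': array([ 2.14172484, -2.19203706,  0.08784459]), 'tvec': array([0.12467348, 0.58627936, 0.94644838])}
```

View pics/scene0.png

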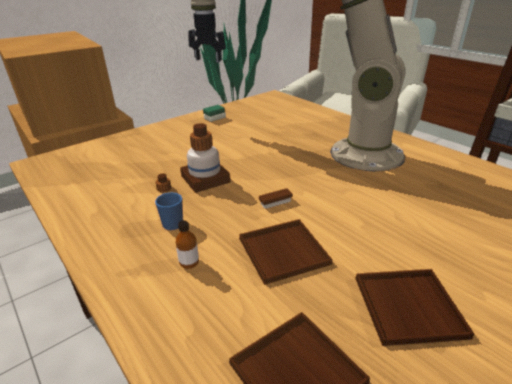

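View pics/top0.png

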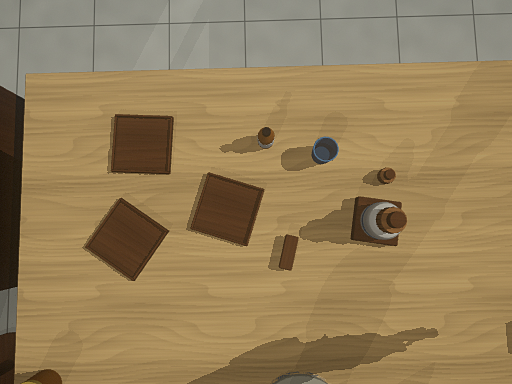

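The scene view shows the jar at about (205,160), with the cup, bottle, brush and three trays around it. In the top view the jar/lid is at about (392,220), the small decoy lid at (386,176), and the trays at (227,210), (142,145) and (127,240). The brush is at (288,253), the cup at (325,150) and the bottle at (266,136).

```bash
python3 - <<'E'
from h import *
for n in('top','scene'):
    z=np.load(f'c_{n}.npz'); im,P=z['im'],z['P']
    print(n)
    Z=P[...,2]; X,Y=P[...,0],P[...,1]
    # everything above table
    m=((Z>0.008)&(Z<0.35)&(X>0.1)&(X<1.2)&(abs(Y)<0.9)).astype(np.uint8)
    k,l,st,c=cv2.connectedComponentsWithStats(m)
    for i in range(1,k):
        if st[i,4]>40:
            q=P[l==i]; print(i,st[i,4],c[i].round(),'min',q.min(0).round(3),'max',q.max(0).round(3),'mid',((q.min(0)+q.max(0))/2).round(3))
    j=(X>0.3)&(X<0.62)&(Y<-0.1)&(Y>-0.45)
    for a,b in((.165,.18),(.15,.163),(.12,.144),(.107,.118),(.04,.1),(.025,.037)):
        s=j&(Z>a)&(Z<b); q=P[s]
        if len(q)>5: print(a,b,len(q),np.median(q,0).round(4),q.min(0).round(4),q.max(0).round(4))
    if n=='top':
        hsv=cv2.cvtColor(im,cv2.COLOR_RGB2HSV)
        dark=((hsv[...,2]<115)&(Z<0.03)&(Z>-.02)&(X<1.1)&(X>.1)).astype(np.uint8)
        dark=cv2.morphologyEx(dark,cv2.MORPH_OPEN,np.ones((3,3)))
        for c in cv2.findContours(dark,cv2.RETR_EXTERNAL,cv2.CHAIN_APPROX_NONE)[0]:
            if cv2.contourArea(c)>250:
                w=P[c[:,0,1],c[:,0,0],:2]; w=w[~np.isnan(w).any(1)].astype(np.float32)
                r=cv2.minAreaRect(w*1000); print('rect',cv2.boundingRect(c),r,np.hypot(*r[0]))
s=manip.observe(); print(R.from_rotvec(s['tool_rot']).as_matrix().round(3))
print(manip.camera_model('wrist'))
E
```

```text
top
1 713 [142. 143.] min [0.649 0.327 0.008] max [0.817 0.495 0.024] mid [0.733 0.411 0.016]
36 292 [266. 137.] min [0.711 0.051 0.009] max [0.751 0.093 0.113] mid [0.731 0.072 0.061]
72 415 [325. 149.] min [ 0.66  -0.111  0.008] max [ 0.723 -0.046  0.079] mid [ 0.692 -0.078  0.044]
181 229 [386. 175.] min [ 0.607 -0.269  0.009] max [ 0.647 -0.227  0.049] mid [ 0.627 -0.248  0.029]
182 709 [227. 210.] min [0.451 0.083 0.008] max [0.649 0.28  0.02 ] mid [0.55  0.181 0.014]
233 2186 [377. 221.] min [ 0.443 -0.278  0.008] max [ 0.573 -0.146  0.179] mid [ 0.508 -0.212  0.093]
234 829 [125. 240.] min [0.366 0.34  0.008] max [0.584 0.561 0.022] mid [0.475 0.451 0.015]
441 466 [288. 252.] min [ 0.385 -0.006  0.017] max [0.478 0.046 0.034] mid [0.431 0.02  0.025]
549 365 [ 44. 378.] min [0.106 0.621 0.008] max [0.141 0.681 0.088] mid [0.124 0.651 0.048]
550 252 [299. 379.] min [ 0.1   -0.056  0.008] max [0.118 0.059 0.018] mid [0.109 0.002 0.013]
0.165 0.18 243 [ 0.508  -0.211   0.1747] [ 0.4905 -0.2322  0.1664] [ 0.5262 -0.1935  0.1788]
0.15 0.163 96 [ 0.5046 -0.1994  0.1512] [ 0.4791 -0.2
[... 2464 characters left out ...]
6 [ 0.5309 -0.179   0.0752] [ 0.4684 -0.2604  0.0402] [ 0.6195 -0.1631  0.1   ]
0.025 0.037 400 [ 0.5425 -0.1719  0.0332] [ 0.4534 -0.2771  0.025 ] [ 0.6194 -0.1478  0.0368]
[[ 0.376 -0.001  0.926]
 [-0.926  0.002  0.376]
 [-0.002 -1.    -0.   ]]
{'fx': 328.29989448444167, 'fy': 328.29989448444167, 'cx': 257.496252424721, 'cy': 187.51620297581619, 'mount': array([[ 9.99999118e-01,  4.87986997e-04, -1.23497454e-03,
        -2.15246352e-05],
       [ 1.32400461e-03, -2.95315833e-01,  9.55398768e-01,
        -1.43764981e-01],
       [ 1.01514642e-04, -9.55399561e-01, -2.95316218e-01,
         7.48671738e-02],
       [ 0.00000000e+00,  0.00000000e+00,  0.00000000e+00,
         1.00000000e+00]])}
```

Positions agree between the two views. The jar is at about (0.509,-0.212) with the knob top at 0.175, and the target tray is at (0.550,0.181), yaw about 18°. I'm moving above the jar.

Call:
apply_moves(
  motion=[
    [[-1,-0.5,1.6,0,0,0],[-2.5,-1,4.1,0,0,0],[-4.2,-2,7,0,0,0],[-6,-3,10,0,0,0],[-7.8,-3,13,0,0,0],[-9.6,-3,16,0,0,0],[-11.4,-3,19,0,0,0],[-13.2,-3,22,0,0,0]],
  ],
  jaw=8.5,
  squeeze=20,
)

```text
time_s: 0.77
tcp_pos: [0.3899, -0.3723, 0.2611]
tool_rot: [-1.367, 0.921, -0.92]
force: [0.8, -0.4, 0.0]
opening: 0.995
```

Call:
apply_moves(
  motion=[
    [[-1.8,0,3,0,0,0],[-3.6,0,6,0,0,0],[-5.4,0,9,0,0,0],[-7.2,0,12,0,0,0],[-8.6,0,14.3,0,0,0],[-9.6,0,15.9,0,0,0],[-10.2,0,16.9,0,0,0],[-10.5,0,17.2,0,0,0]],
  ],
)

```text
time_s: 1.43
tcp_pos: [0.5101, -0.2099, 0.2608]
tool_rot: [-1.368, 0.919, -0.917]
force: [0.5, -0.7, -0.6]
opening: 0.997
```

```bash
python3 - <<'E'
from h import *
s=manip.observe(); print({k:np.round(s[k],4) for k in('time_s','joints','tcp_pos','tool_rot','force')})
print(R.from_rotvec(s['tool_rot']).as_matrix().round(3))
im,P=cloud('wrist'); np.savez('c_w',im=im,P=P)
cv2.imwrite('pics/w1.png',im[...,::-1])
Z=P[...,2]; X,Y=P[...,0],P[...,1]; j=np.hypot(X-.509,Y+.212)<.06
for a,b in((.165,.185),(.143,.155),(.12,.144),(.107,.118)):
    q=P[j&(Z>a)&(Z<b)]
    if len(q)>5: print(a,b,len(q),np.median(q,0).round(4),q.min(0).round(4),q.max(0).round(4),'rect mid',(q.min(0)+q.max(0))/2)
m=(j&(Z>.168)).astype(np.uint8)
q=P[m>0][:,:2]; print('circ',cv2.minEnclosingCircle((q*1000).astype(np.float32)))
E
```

```text
{'time_s': np.float64(1.4333), 'joints': array([ 0.5599,  0.2269, -0.273 ,  1.5151,  0.0606,  1.4088, -0.8982]), 'tcp_pos': array([ 0.5101, -0.2099,  0.2608]), 'tool_rot': array([-1.3678,  0.9189, -0.9173]), 'force': array([ 0.5462, -0.7455, -0.6136])}
[[ 0.379 -0.     0.925]
 [-0.925  0.001  0.379]
 [-0.001 -1.    -0.   ]]
0.165 0.185 2008 [ 0.5091 -0.2134  0.1755] [ 0.4893 -0.2328  0.1651] [ 0.5262 -0.1953  0.1778] rect mid [ 0.50773166 -0.21404119  0.17143698]
0.143 0.155 1978 [ 0.5201 -0.206   0.1496] [ 0.4776 -0.2448  0.1431] [ 0.5383 -0.1833  0.1549] rect mid [ 0.50796919 -0.2140714   0.14903991]
0.12 0.144 310 [ 0.5331 -0.2017  0.1328] [ 0.499 -0.243  0.12 ] [ 0.5386 -0.183   0.1437] rect mid [ 0.51878446 -0.21302683  0.13185805]
0.107 0.118 65 [ 0.5341 -0.2026  0.1149] [ 0.511  -0.2371  0.1116] [ 0.5383 -0.1834  0.118 ] rect mid [ 0.52468543 -0.21024964  0.11478769]
circ ((509.04949951171875, -211.98171997070312), 59.97933578491211)
```

View pics/w1.png

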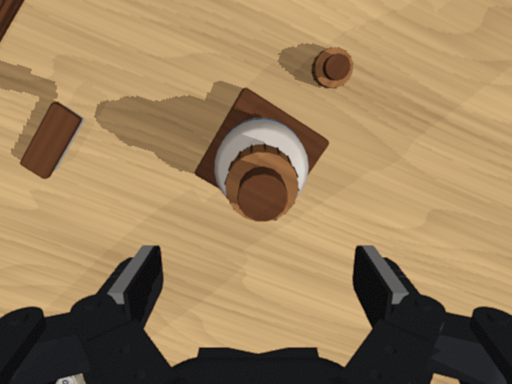

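The wrist view shows the lid at (262,190), with the knob inside the skirt, the brush at the left and the decoy at (333,68). Nothing stands near the fingers. Anticlockwise raises j7, so I'll wind the wrist clockwise first, then take a second view to cancel the camera bias.

Call:
apply_moves(
  motion=[
    [[0.1,0,-0.1,0,1,0],[0.1,0,-0.2,0,2.3,0],[0.16,0,-0.28,0,3.6,0],[0.16,0,-0.28,0,5,0],[0.16,0,-0.28,0,6.4,0],[0.16,0,-0.28,0,7.8,0],[0.16,0,-0.28,0,9.2,0],[0.16,0,-0.28,0,10.5,0]],
  ],
)

```text
time_s: 2.15
tcp_pos: [0.506, -0.2167, 0.2612]
tool_rot: [-0.904, 1.595, -1.595]
force: [0.8, -0.3, -0.9]
opening: 0.996
```

Call:
apply_moves(
  motion=[
    [[0,0,0,0,1.4,0],[0,0,0,0,2.8,0],[0,0,0,0,4.2,0],[0,0,0,0,5.6,0],[0,0,0,0,7,0],[0,0,0,0,8.4,0],[0,0,0,0,9.8,0],[0,0,0,0,10.5,0]],
  ],
)

```text
time_s: 2.82
tcp_pos: [0.506, -0.2167, 0.2612]
tool_rot: [-0.124, 2.163, -2.164]
force: [-0.0, 0.6, -0.6]
opening: 0.993
```

```bash
cat >> h.py <<'E'
def st():
    s=manip.observe(); M=R.from_rotvec(s['tool_rot']).as_matrix()
    print({k:np.round(s[k],4) for k in('time_s','joints','tcp_pos','force','moment','opening')}); print('x',M[:,0].round(3),'y',M[:,1].round(3),'z',M[:,2].round(3))
    return s,M
E
python3 - <<'E'
from h import *
s,M=st()
im,P=cloud('wrist'); np.savez('c_w2',im=im,P=P)
for f in('c_w','c_w2'):
    z=np.load(f+'.npz'); P=z['P']; Z=P[...,2]; j=np.hypot(P[...,0]-.508,P[...,1]+.212)<.045
    for a,b in((.168,.182),(.144,.182)):
        m=(j&(Z>a)&(Z<b)).astype(np.uint8); c=max(cv2.findContours(m,0,1)[0],key=cv2.contourArea)
        q=P[c[:,0,1],c[:,0,0],:2]; print(f,a,cv2.minEnclosingCircle((q*1000).astype(np.float32)),np.nanmedian(Z[m>0]))
E
```

```text
{'time_s': np.float64(2.8167), 'joints': array([ 0.4126,  0.2124, -0.0793,  1.5254,  0.0176,  1.4048, -2.6956]), 'tcp_pos': array([ 0.506 , -0.2167,  0.2612]), 'force': array([-0.0188,  0.5718, -0.5731]), 'moment': array([0.0092, 0.0122, 0.0462]), 'opening': np.float64(0.9926)}
x [-0.994 -0.113  0.001] y [-0.001 -0.001 -1.   ] z [ 0.113 -0.994  0.   ]
c_w 0.168 ((507.6188659667969, -214.15509033203125), 18.89606475830078) 0.17550926612252932
c_w 0.144 ((507.439208984375, -213.9993438720703), 31.221723556518555) 0.1620280807072857
c_w2 0.168 ((507.14727783203125, -214.61065673828125), 18.863906860351562) 0.175597699774592
c_w2 0.144 ((507.0915832519531, -214.2852325439453), 31.370323181152344) 0.1620579281100495
```

Call:
apply_moves(
  motion=[
    [[-0.05,1.0,-0.1,0,0,0],[-0.1,2.8,-0.2,0,0,0],[-0.15,4.8,-0.22,0,0,0],[-0.15,6.8,-0.22,0,0,0],[-0.15,8.6,-0.22,0,0,0],[-0.15,10,-0.22,0,0,0],[-0.15,10.8,-0.22,0,0,0],[-0.15,11.1,-0.22,0,0,0]],
  ],
)

```text
time_s: 3.53
tcp_pos: [0.507, -0.2125, 0.1483]
tool_rot: [-0.138, 2.159, -2.157]
force: [0.3, -0.5, 0.1]
opening: 0.995
```

Call:
apply_moves(
  motion=[
    [[0,0,0,0,0,0],[0,0,0,0,0,0],[0,0,0,0,0,0],[0,0,0,0,0,0],[0,0,0,0,0,0],[0,0,0,0,0,0],[0,0,0,0,0,0],[0,0,0,0,0,0]],
  ],
  jaw=4.3,
)

```text
time_s: 4.2
tcp_pos: [0.5085, -0.2121, 0.1505]
tool_rot: [-0.134, 2.157, -2.157]
force: [0.1, -0.5, 0.1]
opening: 0.504
```

```bash
python3 - <<'E'
from h import *
s,M=st()
im,P=cloud('wrist'); np.savez('c_w3',im=im,P=P); cv2.imwrite('pics/w3.png',im[...,::-1])
E
```

```text
{'time_s': np.float64(4.2), 'joints': array([ 0.4095,  0.2815, -0.0868,  1.6898,  0.026 ,  1.1712, -2.7014]), 'tcp_pos': array([ 0.5085, -0.2121,  0.1505]), 'force': array([ 0.0684, -0.4566,  0.1018]), 'moment': array([0.0008, 0.005 , 0.0359]), 'opening': np.float64(0.5039)}
x [-0.992 -0.124 -0.   ] y [ 0.  0. -1.] z [ 0.124 -0.992  0.   ]
```

View pics/w3.png

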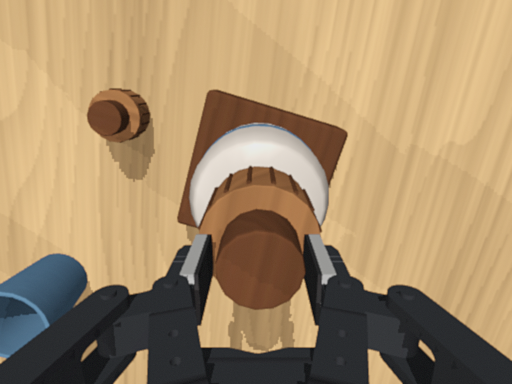

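The wrist view shows the knob spanning columns 216–304, between pads at about 213 and 307. It is well centred in x. I'll check the offset along tool z numerically.

```bash
python3 - <<'E'
from h import *
s,M=st(); P=np.load('c_w3.npz')['P']; T=(P-s['tcp_pos'])@M; Z=P[...,2]
k=(Z>.170)&(Z<.182)&(np.hypot(T[...,0],T[...,2])<.03); v,u=np.where(k)
k2=k&(np.abs(T[...,0])<.0185)
q=T[k2]; print('knob',len(q),q.min(0).round(4),q.max(0).round(4), np.median(Z[k2]))
im=np.load('c_w3.npz')['im']
c=max(cv2.findContours(k2.astype(np.uint8),0,1)[0],key=cv2.contourArea)
w=T[c[:,0,1],c[:,0,0]]; print(cv2.minEnclosingCircle((w[:,[0,2]]*1000).astype(np.float32)))
# finger tips
for sg in(-1,1):
    f=(im.max(-1)<140)&(im.std(-1)<8)&(T[...,0]*sg>.015)&(T[...,0]*sg<.06)&(Z>.14)&(Z<.2)&(abs(T[...,2])<.03)
    q=T[f]; print(sg,len(q),np.percentile(q,[1,50,99],axis=0).round(4), Z[f].min())
E
```

```text
{'time_s': np.float64(4.25), 'joints': array([ 0.4096,  0.2815, -0.0868,  1.6899,  0.026 ,  1.1712, -2.7015]), 'tcp_pos': array([ 0.5084, -0.2121,  0.1504]), 'force': array([-0.1693, -1.0841,  0.1482]), 'moment': array([0.0085, 0.001 , 0.01  ]), 'opening': np.float64(0.5056)}
x [-0.992 -0.124 -0.   ] y [ 0.  0. -1.] z [ 0.124 -0.992 -0.   ]
knob 5917 [-0.0173 -0.0275 -0.0163] [ 0.0185 -0.0196  0.0215] 0.1756286521596392
((1.3710460662841797, 2.427002429962158), 19.176992416381836)
-1 1904 [[-0.0421 -0.0495 -0.0089]
 [-0.0224 -0.0347  0.0069]
 [-0.0209 -0.0074  0.0136]] 0.15563513823613312
1 1847 [[ 0.0217 -0.0495 -0.0089]
 [ 0.0233 -0.0352  0.0069]
 [ 0.0431 -0.0082  0.0138]] 0.15444050061374562
```

Pads and knob have the same apparent offset in z, so they are centred. I'll nudge 0.5 mm in x and 2 mm down, then close gently.

Call:
apply_moves(
  motion=[
    [[0.03,0.1,0,0,0,0],[0.05,0.2,0,0,0,0],[0.05,0.2,0,0,0,0],[0.05,0.2,0,0,0,0],[0.05,0.2,0,0,0,0],[0.05,0.2,0,0,0,0],[0.05,0.2,0,0,0,0],[0.05,0.2,0,0,0,0]],
  ],
  jaw=3.95,
)

```text
time_s: 4.92
tcp_pos: [0.508, -0.2121, 0.1483]
tool_rot: [-0.134, 2.157, -2.157]
force: [-0.2, -0.2, -0.5]
opening: 0.465
```

Call:
apply_moves(
  motion=[
    [[0,0,0,0,0,0],[0,0,0,0,0,0],[0,0,0,0,0,0],[0,0,0,0,0,0],[0,0,0,0,0,0],[0,0,0,0,0,0],[0,0,0,0,0,0],[0,0,0,0,0,0]],
  ],
  jaw=3.7,
)

```text
time_s: 5.58
tcp_pos: [0.5079, -0.2122, 0.1484]
tool_rot: [-0.134, 2.157, -2.157]
force: [-2.1, 0.3, 3.0]
opening: 0.438
```

```bash
python3 -c "
from h import *
st()"
```

```text
{'time_s': np.float64(5.5833), 'joints': array([ 0.41  ,  0.2824, -0.0867,  1.6935,  0.0262,  1.1668, -2.7012]), 'tcp_pos': array([ 0.5079, -0.2122,  0.1484]), 'force': array([-2.1239,  0.2649,  3.0083]), 'moment': array([-0.0129,  0.3678, -0.0255]), 'opening': np.float64(0.4384)}
x [-0.992 -0.124 -0.   ] y [ 0.  0. -1.] z [ 0.124 -0.992 -0.   ]
```

Call:
apply_moves(
  motion=[
    [[0.02,-0.02,0,0,0,0],[0.03,-0.03,0,0,0,0],[0.03,-0.03,0,0,0,0],[0.03,-0.03,0,0,0,0],[0.03,-0.03,0,0,0,0],[0.03,-0.03,0,0,0,0],[0.03,-0.03,0,0,0,0],[0.03,-0.03,0,0,0,0]],
  ],
  jaw=3.4,
  squeeze=22,
)

```text
time_s: 6.25
tcp_pos: [0.5079, -0.2121, 0.1486]
tool_rot: [-0.134, 2.157, -2.157]
force: [1.8, 0.0, -1.5]
opening: 0.44
```

Call:
apply_moves(
  motion=[
    [[0,0,0,0,-0.4,0],[0,-0.02,0,0,-1,0],[0,-0.03,0,0,-1.6,0],[0,-0.04,0,0,-2.2,0],[0,-0.05,0,0,-2.8,0],[0,-0.06,0,0,-3.4,0],[0,-0.06,0,0,-4,0],[0,-0.06,0,0,-4,0]],
  ],
)

```text
time_s: 6.92
tcp_pos: [0.5075, -0.2122, 0.1495]
tool_rot: [-0.474, 1.956, -1.956]
force: [-0.4, 0.5, 3.6]
opening: 0.438
```

```bash
python3 -c "
from h import *
st()"
```

```text
{'time_s': np.float64(6.9167), 'joints': array([ 0.4496,  0.283 , -0.1339,  1.6912,  0.0405,  1.1702, -2.361 ]), 'tcp_pos': array([ 0.5075, -0.2122,  0.1495]), 'force': array([-0.4101,  0.4756,  3.6087]), 'moment': array([0.0744, 0.1519, 0.009 ]), 'opening': np.float64(0.4377)}
x [-0.889 -0.458  0.   ] y [-0.  0. -1.] z [ 0.458 -0.889 -0.   ]
```

Call:
apply_moves(
  motion=[
    [[0,-0.03,0,0,-0.5,0],[0,-0.06,0,0,-1.3,0],[0,-0.09,0,0,-2.1,0],[0,-0.12,0,0,-2.9,0],[0,-0.15,0,0,-3.7,0],[0,-0.17,0,0,-4.5,0],[0,-0.17,0,0,-5,0],[0,-0.17,0,0,-5,0]],
  ],
)

```text
time_s: 7.58
tcp_pos: [0.5074, -0.2121, 0.1509]
tool_rot: [-0.821, 1.678, -1.677]
force: [-1.1, 0.5, 2.5]
opening: 0.439
```

```bash
python3 -c "
from h import *
st()"
```

```text
{'time_s': np.float64(7.5833), 'joints': array([ 0.4982,  0.2854, -0.1926,  1.6871,  0.0583,  1.1753, -1.9411]), 'tcp_pos': array([ 0.5074, -0.2121,  0.1509]), 'force': array([-1.1349,  0.5321,  2.5225]), 'moment': array([0.0821, 0.2246, 0.0338]), 'opening': np.float64(0.4387)}
x [-0.614 -0.789  0.   ] y [-0.001  0.    -1.   ] z [ 0.789 -0.614 -0.001]
```

```bash
cat >> h.py <<'E'
def lid():
    s,M=st(); im,P=cloud('wrist'); T=(P-s['tcp_pos'])@M; Z=P[...,2]
    k=(np.hypot(T[...,0],T[...,2]-.0024)<.012)&(abs(T[...,1])<.06)
    q=T[k]; print('knobtop z',np.nanmedian(Z[k]).round(4),'above tcp',-np.nanmedian(q[:,1]).round(4))
    s2=(Z>.11)&(np.hypot(P[...,0]-.5072,P[...,1]+.2143)<.029)&(np.hypot(P[...,0]-.5072,P[...,1]+.2143)>.023)&(T[...,2]>.02)
    print('skirt top', len(Z[s2]),np.nanmedian(Z[s2]).round(4)); return im
E
python3 -c "
from h import *
im=lid(); cv2.imwrite('pics/w4.png',im[...,::-1])"
```

```text
{'time_s': np.float64(7.5833), 'joints': array([ 0.4982,  0.2854, -0.1926,  1.6871,  0.0583,  1.1753, -1.9411]), 'tcp_pos': array([ 0.5074, -0.2121,  0.1509]), 'force': array([-1.1349,  0.5321,  2.5225]), 'moment': array([0.0821, 0.2246, 0.0338]), 'opening': np.float64(0.4387)}
x [-0.614 -0.789  0.   ] y [-0.001  0.    -1.   ] z [ 0.789 -0.614 -0.001]
knobtop z 0.1781 above tcp 0.0272
skirt top 1073 0.152
```

View pics/w4.png

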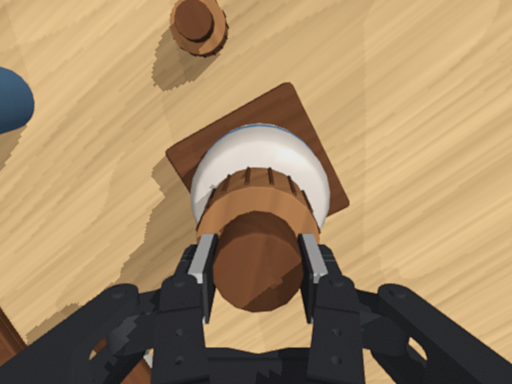

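The lid is turning with the fingers: the flutes stay put in view and it has risen 2.5 mm over 45°. That puts the lead near 20 mm per turn.

Call:
apply_moves(
  motion=[
    [[0,-0.03,0,0,-0.8,0],[0,-0.07,0,0,-2,0],[0,-0.11,0,0,-3.3,0],[0,-0.15,0,0,-4.6,0],[0,-0.19,0,0,-5.9,0],[0,-0.23,0,0,-7.2,0],[0,-0.26,0,0,-8.4,0],[0,-0.27,0,0,-9,0]],
  ],
)

```text
time_s: 8.3
tcp_pos: [0.5069, -0.2131, 0.1535]
tool_rot: [-1.267, 1.117, -1.116]
force: [-2.1, -2.5, 1.1]
opening: 0.435
```

```bash
python3 -c "
from h import *
lid()"
```

```text
{'time_s': np.float64(8.3), 'joints': array([ 0.5875,  0.292 , -0.2994,  1.6798,  0.0928,  1.1846, -1.18  ]), 'tcp_pos': array([ 0.5069, -0.2131,  0.1535]), 'force': array([-2.0963, -2.4528,  1.0584]), 'moment': array([-0.3793,  0.5679, -0.0818]), 'opening': np.float64(0.4354)}
x [ 0.126 -0.992  0.   ] y [-0.001 -0.001 -1.   ] z [ 0.992  0.126 -0.001]
knobtop z 0.1806 above tcp 0.0271
skirt top 969 0.1545
```

Call:
apply_moves(
  motion=[
    [[0,-0.03,0,0,-0.8,0],[0.01,-0.07,-0.01,0,-2,0],[0.02,-0.11,-0.02,0,-3.3,0],[0.02,-0.15,-0.02,0,-4.6,0],[0.02,-0.19,-0.02,0,-5.9,0],[0.02,-0.22,-0.02,0,-7.2,0],[0.02,-0.25,-0.02,0,-8.4,0],[0.02,-0.26,-0.02,0,-9,0]],
  ],
)

```text
time_s: 9.02
tcp_pos: [0.507, -0.2138, 0.1561]
tool_rot: [-1.509, 0.518, -0.518]
force: [-1.3, -3.6, 0.5]
opening: 0.435
```

```bash
python3 -c "
from h import *
lid()"
```

```text
{'time_s': np.float64(9.0167), 'joints': array([ 0.6784,  0.302 , -0.4098,  1.6722,  0.1292,  1.194 , -0.4237]), 'tcp_pos': array([ 0.507 , -0.2138,  0.1561]), 'force': array([-1.3176, -3.6095,  0.4713]), 'moment': array([-0.8097,  0.248 , -0.0892]), 'opening': np.float64(0.4351)}
x [ 0.789 -0.614  0.   ] y [-0.    -0.001 -1.   ] z [ 0.614  0.789 -0.001]
knobtop z 0.1831 above tcp 0.027
skirt top 916 0.157
```

Call:
apply_moves(
  motion=[
    [[0,-0.03,-0.01,0,-0.8,0],[0.01,-0.06,-0.02,0,-2,0],[0.01,-0.1,-0.03,0,-3.3,0],[0.01,-0.14,-0.03,0,-4.6,0],[0.01,-0.18,-0.03,0,-5.9,0],[0.01,-0.22,-0.03,0,-7.2,0],[0.01,-0.25,-0.03,0,-8.4,0],[0.01,-0.25,-0.03,0,-9,0]],
  ],
)

```text
time_s: 9.73
tcp_pos: [0.5078, -0.2131, 0.1588]
tool_rot: [-1.569, -0.099, 0.097]
force: [-0.0, -2.2, 1.2]
opening: 0.43
```

```bash
python3 -c "
from h import *
lid()"
```

```text
{'time_s': np.float64(9.7333), 'joints': array([ 0.7715,  0.3166, -0.5272,  1.6644,  0.1685,  1.205 ,  0.3301]), 'tcp_pos': array([ 0.5078, -0.2131,  0.1588]), 'force': array([-0.0329, -2.2334,  1.2449]), 'moment': array([-0.4088, -0.174 , -0.1826]), 'opening': np.float64(0.4303)}
x [0.992 0.124 0.001] y [ 0.001 -0.    -1.   ] z [-0.124  0.992 -0.   ]
knobtop z 0.1858 above tcp 0.027
skirt top 846 0.1597
```

Call:
apply_moves(
  motion=[
    [[0,-0.03,-0.01,0,-0.8,0],[0,-0.07,-0.02,0,-2,0],[0,-0.11,-0.02,0,-3.3,0],[0,-0.15,-0.02,0,-4.6,0],[0,-0.19,-0.02,0,-5.9,0],[0,-0.22,-0.02,0,-7.2,0],[0,-0.25,-0.02,0,-8.4,0],[0,-0.26,-0.02,0,-9,0]],
  ],
)

```text
time_s: 10.45
tcp_pos: [0.5073, -0.2134, 0.161]
tool_rot: [-1.452, -0.709, 0.71]
force: [1.2, -2.7, -1.1]
opening: 0.433
```

```bash
cat >> h.py <<'E'
_lid=lid
def lid():
    im=_lid(); s=manip.observe(); M=R.from_rotvec(s['tool_rot']).as_matrix(); im,P=cloud('wrist'); T=(P-s['tcp_pos'])@M
    k=(abs(T[...,1]+.027)<.004)&(abs(T[...,0])<.0185)&(abs(T[...,2])<.03)
    z=T[k][:,2]; x0=(abs(T[...,0])<.003)&k; zz=T[x0][:,2]; print('knob z-centre in tool (2.4 is centred)',((zz.min()+zz.max())/2*1000).round(2),((zz.max()-zz.min())*1000).round(1)); return im
E
python3 -c "
from h import *
lid()"
```

```text
{'time_s': np.float64(10.45), 'joints': array([ 0.8687,  0.3375, -0.6513,  1.6573,  0.2156,  1.2199,  1.079 ]), 'tcp_pos': array([ 0.5073, -0.2134,  0.161 ]), 'force': array([ 1.2228, -2.6632, -1.1244]), 'moment': array([-0.5279, -0.1718, -0.076 ]), 'opening': np.float64(0.4326)}
x [ 0.615  0.789 -0.   ] y [-0. -0. -1.] z [-0.789  0.615  0.   ]
knobtop z 0.188 above tcp 0.0269
skirt top 895 0.162
knob z-centre in tool (2.4 is centred) 2.94 38.2
```

Call:
apply_moves(
  motion=[
    [[0,-0.02,-0.01,0,-0.8,0],[-0.01,-0.05,-0.02,0,-2,0],[-0.01,-0.09,-0.02,0,-3.3,0],[-0.01,-0.13,-0.02,0,-4.6,0],[-0.01,-0.17,-0.02,0,-5.9,0],[-0.01,-0.21,-0.02,0,-7.2,0],[-0.01,-0.24,-0.02,0,-8.4,0],[-0.01,-0.24,-0.02,0,-9,0]],
  ],
)

```text
time_s: 11.22
tcp_pos: [0.507, -0.2137, 0.1634]
tool_rot: [-1.148, -1.298, 1.3]
force: [-0.7, -2.2, -0.5]
opening: 0.434
```

```bash
python3 -c "
from h import *
lid()"
```

```text
{'time_s': np.float64(11.2167), 'joints': array([ 0.9698,  0.3678, -0.7863,  1.6498,  0.273 ,  1.2387,  1.8206]), 'tcp_pos': array([ 0.507 , -0.2137,  0.1634]), 'force': array([-0.729 , -2.1568, -0.5219]), 'moment': array([-0.6116,  0.2177, -0.0472]), 'opening': np.float64(0.4339)}
x [-0.123  0.992 -0.   ] y [-0.001 -0.    -1.   ] z [-0.992 -0.123  0.001]
knobtop z 0.1904 above tcp 0.027
skirt top 943 0.1644
knob z-centre in tool (2.4 is centred) 3.08 37.8
```

Call:
apply_moves(
  motion=[
    [[0,-0.02,0,0,-0.8,0],[0,-0.05,0,0,-2,0],[0,-0.09,0,0,-3.3,0],[0,-0.13,0,0,-4.6,0],[0,-0.17,0,0,-5.9,0],[0,-0.21,0,0,-7.2,0],[0,-0.24,0,0,-8.4,0],[0,-0.25,0,0,-9,0]],
  ],
)

```text
time_s: 11.98
tcp_pos: [0.5071, -0.2138, 0.166]
tool_rot: [-0.632, -1.839, 1.84]
force: [-1.2, -3.4, -0.3]
opening: 0.439
```

```bash
python3 -c "
from h import *
lid()"
```

```text
{'time_s': np.float64(11.9833), 'joints': array([ 1.0735,  0.4119, -0.9351,  1.6424,  0.3454,  1.264 ,  2.5509]), 'tcp_pos': array([ 0.5071, -0.2138,  0.166 ]), 'force': array([-1.1734, -3.4206, -0.2835]), 'moment': array([-0.6476,  0.1622, -0.067 ]), 'opening': np.float64(0.4389)}
x [-0.788  0.615  0.   ] y [-0.001 -0.001 -1.   ] z [-0.615 -0.788  0.001]
knobtop z 0.193 above tcp 0.0271
skirt top 994 0.1671
knob z-centre in tool (2.4 is centred) 2.65 38.6
```

Call:
apply_moves(
  motion=[
    [[0,0,0,0,0,0],[0,0,0,0,0,0],[0,0,0,0,0,0],[0,-0.05,0,0,0,0],[0,-0.1,0,0,0.8,0],[0,-0.1,0,0,2,0],[0,-0.1,0,0,3.3,0],[0,-0.1,0,0,4.6,0]],
  ],
  jaw=5.5,
)

```text
time_s: 12.75
tcp_pos: [0.5076, -0.2128, 0.1673]
tool_rot: [-0.929, -1.569, 1.568]
force: [-0.1, -0.3, -0.5]
opening: 0.643
```

Call:
apply_moves(
  motion=[
    [[0,0,0,0,1.3,0],[0,0,0,0,2.7,0],[0,0,0,0,4,0],[0,0,0,0,5.4,0],[0,0,0,0,6.7,0],[0,0,0,0,8,0],[0,0,0,0,9.2,0],[0,0,0,0,10.4,0]],
  ],
)

```text
time_s: 13.42
tcp_pos: [0.5076, -0.2127, 0.1674]
tool_rot: [-1.374, -0.906, 0.905]
force: [0.3, 0.4, 0.3]
opening: 0.642
```

Call:
apply_moves(
  motion=[
    [[0,0,0,0,1.3,0],[0,0,0,0,2.7,0],[0,0,0,0,4,0],[0,0,0,0,5.4,0],[0,0,0,0,6.7,0],[0,0,0,0,8,0],[0,0,0,0,9.2,0],[0,0,0,0,10.5,0]],
  ],
)

```text
time_s: 14.08
tcp_pos: [0.5077, -0.2127, 0.1673]
tool_rot: [-1.562, -0.196, 0.195]
force: [0.4, -0.1, 1.0]
opening: 0.648
```

Call:
apply_moves(
  motion=[
    [[0,0,0,0,1.3,0],[0,0,0,0,2.7,0],[0,0,0,0,4,0],[0,0,0,0,5.4,0],[0,0,0,0,6.7,0],[0,0,0,0,8,0],[0,0,0,0,9.5,0],[0,0,0,0,10.5,0]],
  ],
)

```text
time_s: 14.75
tcp_pos: [0.5077, -0.2126, 0.1673]
tool_rot: [-1.506, 0.523, -0.523]
force: [-0.1, -0.5, 0.8]
opening: 0.645
```

```bash
python3 -c "
from h import *
im=lid(); cv2.imwrite('pics/w5.png',im[...,::-1])"
```

```text
{'time_s': np.float64(14.75), 'joints': array([ 0.6791,  0.293 , -0.4118,  1.6573,  0.1231,  1.2169, -0.4283]), 'tcp_pos': array([ 0.5077, -0.2126,  0.1673]), 'force': array([-0.091 , -0.4613,  0.8399]), 'moment': array([ 0.0268,  0.0203, -0.01  ]), 'opening': np.float64(0.6446)}
x [ 0.785 -0.62  -0.   ] y [ 0.  0. -1.] z [0.62  0.785 0.   ]
knobtop z 0.1929 above tcp 0.0255
skirt top 1806 0.1615
knob z-centre in tool (2.4 is centred) -3.13 38.3
```

View pics/w5.png

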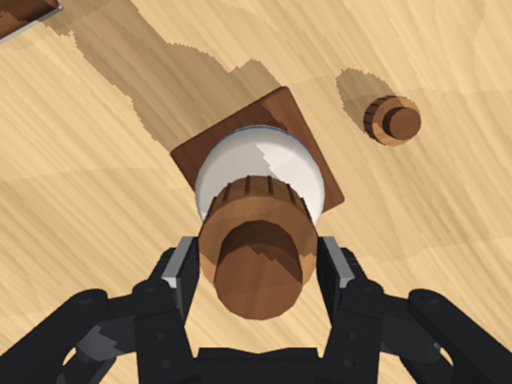

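The knob now spans rows 222–318, slightly lower than before, and the pads are open and clear. The apparent shift needs a plane and circle check, since the lid could be tilted.

```bash
cat >> h.py <<'E'
def knob(r=.019):
    s,M=st(); im,P=cloud('wrist'); T=(P-s['tcp_pos'])@M; Z=P[...,2]
    k=(np.hypot(T[...,0],T[...,2])<.026)&(T[...,1]<-.012)&(T[...,1]>-.045)&(abs(T[...,0])<.0165 if s['opening']<.5 else True)
    q=P[k]; top=np.percentile(q[:,2],60); t=q[abs(q[:,2]-top)<.004]
    for _ in range(3):
        A=np.c_[t[:,:2]-t[:,:2].mean(0),np.ones(len(t))]; c=np.linalg.lstsq(A,t[:,2],rcond=None)[0]
        t=t[abs(A@c-t[:,2])<.0015]
    tt=(t-s['tcp_pos'])@M
    print('knob top n',len(t),'z',t[:,2].mean().round(4),'slope',c[:2].round(3),'tool x',np.percentile(tt[:,0],[.5,99.5]).round(4),'tool z',np.percentile(tt[:,2],[.5,99.5]).round(4))
    print('world circle',cv2.minEnclosingCircle((t[:,:2]*1000).astype(np.float32)))
    return im,P,T
E
python3 - <<'E'
from h import *
im,P,T=knob(); 
c=abs(T[...,0])<.002
o=T[c&(abs(T[...,2])<.07)]; o=o[np.argsort(o[:,2])]
for a in o[::max(1,len(o)//45)]: print((a[[2,1]]*1000).round(1).tolist(),end=' ')
E
```

```text
{'time_s': np.float64(14.85), 'joints': array([ 0.6792,  0.293 , -0.4121,  1.6572,  0.1234,  1.217 , -0.4234]), 'tcp_pos': array([ 0.5077, -0.2126,  0.1673]), 'force': array([-0.2662,  0.5187,  0.2914]), 'moment': array([ 0.0399, -0.0192,  0.0493]), 'opening': np.float64(0.6474)}
x [ 0.788 -0.616  0.   ] y [ 0.  0. -1.] z [0.616 0.788 0.   ]
knob top n 5394 z 0.1928 slope [-0.004 -0.003] tool x [-0.0179  0.0175] tool z [-0.0206  0.0151]
world circle ((505.7737731933594, -214.88351440429688), 19.0946102142334)
[-22.0, -24.6] [-18.4, -25.2] [-15.9, -25.2] [-13.1, -26.2] [-10.8, -25.4] [-8.2, -25.5] [-5.8, -24.8] [-3.4, -25.5] [-0.9, -24.9] [1.6, -25.2] [4.2, -26.3] [6.3, -25.3] [8.8, -25.6] [9.4, -76.3] [9.8, -76.1] [10.1, -85.0] [10.3, -26.0] [10.5, -81.4] [10.6, -80.6] [10.7, -80.7] [10.8, -82.0] [11.0, -25.6] [11.2, -83.7] [11.5, -85.9] [12.6, -26.0] [14.5, -23.8] [15.0, -13.4] [15.2, -5.2] [15.4, -25.5] [15.6, -3.6] [16.0, 0.1] [19.3, 0.8] [21.4, 64.3] [23.4, 0.4] [25.4, 1.8] [26.2, 7.1] [26.3, 33.9] [26.5, 2.9] [28.1, 64.0] [33.4, 67.0] [38.6, 67.8] [43.1, 76.6] [45.1, 86.7] [50.7, 132.0] [59.5, 133.6] [67.3, 167.4]
```

The lid is level. The history shows it orbiting with the tool within the thread slack: my grip was about 2.5–3 mm off along tool z, and the camera is unbiased. I'll re-centre by -3 mm in z and then regrip.

Call:
apply_moves(
  motion=[
    [[0,0,-0.1,0,0,0],[0,0.05,-0.2,0,0,0],[-0.02,0.1,-0.3,0,0,0],[-0.02,0.14,-0.3,0,0,0],[-0.02,0.14,-0.3,0,0,0],[-0.02,0.14,-0.3,0,0,0],[-0.02,0.14,-0.3,0,0,0],[-0.02,0.14,-0.3,0,0,0]],
  ],
  jaw=4.4,
)

```text
time_s: 15.57
tcp_pos: [0.5055, -0.2153, 0.1659]
tool_rot: [-1.508, 0.518, -0.518]
force: [-0.6, 0.1, -0.6]
opening: 0.518
```

```bash
python3 -c "
from h import *
knob()"
```

```text
{'time_s': np.float64(15.5667), 'joints': array([ 0.6848,  0.2922, -0.4112,  1.6616,  0.1231,  1.2134, -0.4152]), 'tcp_pos': array([ 0.5055, -0.2153,  0.1659]), 'force': array([-0.6327,  0.0879, -0.5541]), 'moment': array([-0.0065, -0.0214,  0.0467]), 'opening': np.float64(0.5177)}
x [ 0.789 -0.614  0.   ] y [ 0.  0. -1.] z [0.614 0.789 0.   ]
knob top n 5780 z 0.1928 slope [-0.003 -0.002] tool x [-0.0224  0.0217] tool z [-0.0171  0.0184]
world circle ((506.01031494140625, -214.60906982421875), 25.58780860900879)
```

Call:
apply_moves(
  motion=[
    [[0,0,0.03,0,0,0],[0,0,0.05,0,0,0],[0,0,0.05,0,0,0],[0,0,0.05,0,0,0],[0,-0.01,0.05,0,0,0],[0,-0.02,0.05,0,0,0],[0,-0.02,0.05,0,0,0],[0,-0.02,0.05,0,0,0]],
  ],
  jaw=3.7,
)

```text
time_s: 16.28
tcp_pos: [0.5057, -0.2152, 0.166]
tool_rot: [-1.508, 0.518, -0.518]
force: [-1.5, -2.2, -0.8]
opening: 0.441
```

Call:
apply_moves(
  motion=[
    [[0,0,0,0,0,0],[0,0,0,0,0,0],[0,0,0,0,0,0],[0,0,0,0,0,0],[0,0,0,0,0,0],[0,0,0,0,0,0],[0,0,0,0,0,0],[0,0,0,0,0,0]],
  ],
  jaw=3.4,
)

```text
time_s: 16.95
tcp_pos: [0.5058, -0.215, 0.166]
tool_rot: [-1.508, 0.518, -0.518]
force: [-1.0, -3.1, -0.3]
opening: 0.436
```

```bash
python3 -c "
from h import *
knob()"
```

```text
{'time_s': np.float64(16.95), 'joints': array([ 0.684 ,  0.2923, -0.4112,  1.6611,  0.1233,  1.2138, -0.4163]), 'tcp_pos': array([ 0.5058, -0.215 ,  0.166 ]), 'force': array([-1.0061, -3.0597, -0.2576]), 'moment': array([-0.6424,  0.1004,  0.022 ]), 'opening': np.float64(0.4362)}
x [ 0.789 -0.614  0.   ] y [ 0. -0. -1.] z [0.614 0.789 0.   ]
knob top n 5375 z 0.1928 slope [-0.005 -0.003] tool x [-0.0162  0.0162] tool z [-0.0172  0.0182]
world circle ((505.5492248535156, -214.5043487548828), 18.90199089050293)
```

Call:
apply_moves(
  motion=[
    [[0,-0.02,0,0,-0.8,0],[0,-0.05,0,0,-2,0],[0,-0.09,0,0,-3.3,0],[0,-0.13,0,0,-4.6,0],[0,-0.17,0,0,-5.9,0],[0,-0.21,0,0,-7.2,0],[0,-0.24,0,0,-8.4,0],[0,-0.25,0,0,-9,0]],
  ],
)

```text
time_s: 17.67
tcp_pos: [0.5062, -0.2143, 0.1687]
tool_rot: [-1.568, -0.103, 0.102]
force: [1.7, -0.9, 0.0]
opening: 0.438
```

```bash
python3 -c "
from h import *
knob()"
```

```text
{'time_s': np.float64(17.6667), 'joints': array([ 0.7753,  0.3062, -0.5262,  1.6535,  0.1607,  1.2249,  0.3455]), 'tcp_pos': array([ 0.5062, -0.2143,  0.1687]), 'force': array([ 1.6794, -0.9179,  0.0399]), 'moment': array([-0.2264, -0.0879, -0.0604]), 'opening': np.float64(0.4376)}
x [0.991 0.13  0.001] y [ 0.001  0.001 -1.   ] z [-0.13   0.991  0.001]
knob top n 5376 z 0.1953 slope [-0.    -0.005] tool x [-0.0163  0.0161] tool z [-0.0168  0.0187]
world circle ((505.2578125, -213.6022186279297), 19.054777145385742)
```

Excellent: 360° turned and force about zero. I'll continue in smaller steps.

Call:
apply_moves(
  motion=[
    [[0,-0.02,0,0,-0.8,0],[0.01,-0.05,0,0,-1.8,0],[0.01,-0.08,0,0,-2.8,0],[0.01,-0.11,0,0,-3.8,0],[0.01,-0.14,0,0,-4.8,0],[0.01,-0.16,0,0,-5.7,0],[0.01,-0.17,0,0,-6,0],[0.01,-0.17,0,0,-6,0]],
  ],
)

```text
time_s: 18.38
tcp_pos: [0.5065, -0.2141, 0.1705]
tool_rot: [-1.51, -0.509, 0.507]
force: [1.0, 0.9, 1.6]
opening: 0.433
```

```bash
python3 -c "
from h import *
knob()"
```

```text
{'time_s': np.float64(18.3833), 'joints': array([ 0.8372,  0.3184, -0.6056,  1.6482,  0.1888,  1.2336,  0.841 ]), 'tcp_pos': array([ 0.5065, -0.2141,  0.1705]), 'force': array([1.0312, 0.8712, 1.5998]), 'moment': array([ 0.0815, -0.2008, -0.0097]), 'opening': np.float64(0.4326)}
x [0.797 0.604 0.001] y [ 0.001  0.001 -1.   ] z [-0.604  0.797  0.   ]
knob top n 5389 z 0.1972 slope [ 0.004 -0.001] tool x [-0.0162  0.0162] tool z [-0.0166  0.019 ]
world circle ((505.30023193359375, -213.7943572998047), 19.138944625854492)
```

Call:
apply_moves(
  motion=[
    [[0,-0.02,0,0,-0.8,0],[0,-0.05,0,0,-1.8,0],[0,-0.08,0,0,-2.8,0],[0,-0.11,0,0,-3.8,0],[0,-0.14,0,0,-4.8,0],[0,-0.16,0,0,-5.7,0],[0,-0.17,0,0,-6,0],[0,-0.17,0,0,-6,0]],
  ],
)

```text
time_s: 19.1
tcp_pos: [0.5062, -0.2144, 0.172]
tool_rot: [-1.372, -0.91, 0.909]
force: [0.7, 2.4, 2.1]
opening: 0.439
```

```bash
python3 -c "
from h import *
knob()"
```

```text
{'time_s': np.float64(19.1), 'joints': array([ 0.9019,  0.334 , -0.6891,  1.6435,  0.2211,  1.2437,  1.3387]), 'tcp_pos': array([ 0.5062, -0.2144,  0.172 ]), 'force': array([0.6698, 2.3693, 2.1078]), 'moment': array([ 0.3005, -0.2403,  0.0242]), 'opening': np.float64(0.4385)}
x [0.39  0.921 0.001] y [ 0.     0.001 -1.   ] z [-0.921  0.39  -0.   ]
knob top n 5386 z 0.1987 slope [0.004 0.   ] tool x [-0.0162  0.0161] tool z [-0.0164  0.0191]
world circle ((505.0265808105469, -214.18612670898438), 18.8616886138916)
```

Call:
apply_moves(
  motion=[
    [[0,-0.02,0,0,-0.8,0],[0.01,-0.05,0,0,-1.8,0],[0.01,-0.08,0,0,-2.8,0],[0.01,-0.11,0,0,-3.8,0],[0.01,-0.14,0,0,-4.8,0],[0.01,-0.17,0,0,-5.8,0],[0.01,-0.19,0,0,-6.8,0],[0.01,-0.2,0,0,-7,0]],
  ],
)

```text
time_s: 19.82
tcp_pos: [0.5055, -0.2148, 0.1735]
tool_rot: [-1.1, -1.364, 1.364]
force: [0.9, 0.5, -1.4]
opening: 0.438
```

Call:
apply_moves(
  motion=[
    [[0,0,0,0,0,0],[0,-0.01,0,0,0,0],[0,-0.02,0,0,0,0],[0,-0.03,0,0,0,0],[0,-0.04,0,0,0,0],[0,-0.05,0,0,0,0],[0,-0.05,0,0,0,0],[0,-0.05,0,0,0,0]],
  ],
)

```text
time_s: 20.48
tcp_pos: [0.5059, -0.2149, 0.1745]
tool_rot: [-1.102, -1.363, 1.363]
force: [0.9, -0.3, -1.3]
opening: 0.435
```

```bash
python3 -c "
from h import *
knob()"
```

```text
{'time_s': np.float64(20.4833), 'joints': array([ 0.9798,  0.3572, -0.7935,  1.6371,  0.2649,  1.259 ,  1.9176]), 'tcp_pos': array([ 0.5059, -0.2149,  0.1745]), 'force': array([ 0.9189, -0.3397, -1.2932]), 'moment': array([ 0.067 , -0.0013,  0.0202]), 'opening': np.float64(0.4354)}
x [-0.209  0.978 -0.   ] y [ 0.  0. -1.] z [-0.978 -0.209 -0.   ]
knob top n 5368 z 0.2011 slope [0.002 0.003] tool x [-0.0162  0.0162] tool z [-0.0165  0.0192]
world circle ((504.912353515625, -215.18287658691406), 19.044248580932617)
```

The lid is free: after the test lift the force reads only its weight, and the lid origin is at z of about 0.136. I'll lift straight up and hold.

Call:
apply_moves(
  motion=[
    [[0,-0.2,0,0,0,0],[0,-0.5,0,0,0,0],[0,-1,0,0,0,0],[0,-1.5,0,0,0,0],[0,-2,0,0,0,0],[0,-2.5,0,0,0,0],[0,-3,0,0,0,0],[0,-3.3,0,0,0,0]],
  ],
  squeeze=30,
)

```text
time_s: 21.2
tcp_pos: [0.5062, -0.2149, 0.2084]
tool_rot: [-1.103, -1.364, 1.363]
force: [0.1, 0.3, -1.9]
opening: 0.432
```

Call:
apply_moves(
  motion=[
    [[0,-0.2,0,0,0,0],[0,-0.5,0,0,0,0],[0,-0.7,0,0,0,0],[0.5,-0.7,-0.2,0,0,0],[1.5,-0.7,-0.5,0,0,0],[3,-0.7,-1,0,0,0],[4.8,-0.7,-1.6,0,0,0],[6.8,-0.7,-2.3,0,0,0]],
  ],
)

```text
time_s: 21.87
tcp_pos: [0.5139, -0.1423, 0.2141]
tool_rot: [-1.101, -1.363, 1.363]
force: [0.8, 0.4, -0.4]
opening: 0.435
```

Call:
apply_moves(
  motion=[
    [[2.1,0,-0.7,0,0,0],[4.2,0,-1.4,0,0,0],[6.3,0,-2.1,0,0,0],[8.4,0,-2.8,0,0,0],[10.5,0,-3.5,0,0,0],[12.6,0,-4.2,0,0,0],[14.7,0,-4.9,0,0,0],[16.8,0,-5.6,0,0,0]],
  ],
)

```text
time_s: 22.53
tcp_pos: [0.5332, 0.0348, 0.2143]
tool_rot: [-1.101, -1.364, 1.364]
force: [0.8, -0.8, -1.7]
opening: 0.431
```

Call:
apply_moves(
  motion=[
    [[2.1,0,-0.7,0,0,0],[4.2,0,-1.4,0,0,0],[6.3,0,-2.1,0,0,0],[8.4,0,-2.8,0,0,0],[10.5,0,-3.5,0,0,0],[12.2,0,-4.1,0,0,0],[13.4,0,-4.5,0,0,0],[14,0,-4.7,0,0,0]],
  ],
)

```text
time_s: 23.2
tcp_pos: [0.549, 0.1827, 0.2143]
tool_rot: [-1.098, -1.366, 1.365]
force: [-0.4, 0.7, -1.3]
opening: 0.434
```

```bash
python3 - <<'E'
from h import *
im,P,T=knob()
i=np.hstack([im,cloud('scene')[0]]); cv2.imwrite('pics/w6.png',cv2.resize(i,(800,300))[...,::-1])
E
```

```text
{'time_s': np.float64(23.2), 'joints': array([ 0.3099,  0.4357, -0.9249,  1.4984,  0.3488,  1.3816,  1.1506]), 'tcp_pos': array([0.549 , 0.1827, 0.2143]), 'force': array([-0.3921,  0.6981, -1.3497]), 'moment': array([-0.0055, -0.0433, -0.0428]), 'opening': np.float64(0.4344)}
x [-0.214  0.977  0.001] y [-0.001  0.001 -1.   ] z [-0.977 -0.214  0.   ]
knob top n 5359 z 0.2409 slope [0.    0.005] tool x [-0.0162  0.0162] tool z [-0.0165  0.0191]
world circle ((547.841796875, 182.54110717773438), 19.088592529296875)
```

View pics/w6.png

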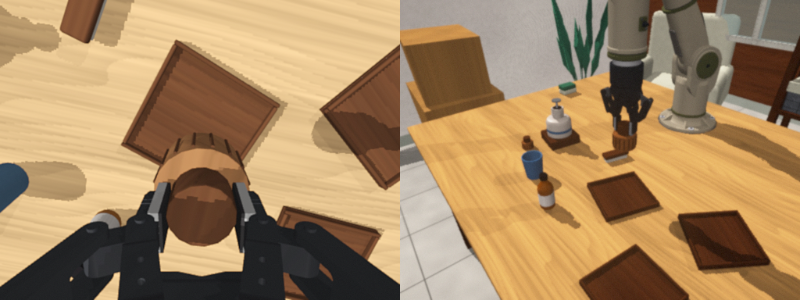

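The lid is held upright over the target tray in both views, and the bystanders are untouched. I'm lowering it.

Call:
apply_moves(
  motion=[
    [[0,0.6,0,0,0,0],[0,1.8,0,0,0,0],[0,3.4,0,0,0,0],[0,5.2,0,0,0,0],[0,7,0,0,0,0],[0,8.8,0,0,0,0],[0,10.2,0,0,0,0],[0,11,0,0,0,0]],
  ],
)

```text
time_s: 23.97
tcp_pos: [0.5491, 0.1771, 0.1014]
tool_rot: [-1.101, -1.359, 1.364]
force: [-0.2, -0.7, -1.4]
opening: 0.435
```

Call:
apply_moves(
  motion=[
    [[0,0.6,0,0,0,0],[0,1.5,0,0,0,0],[0,2.5,0,0,0,0],[0,3.5,0,0,0,0],[0,4.3,0,0,0,0],[0,4.8,0,0,0,0],[0,5,0,0,0,0],[0,5,0,0,0,0]],
  ],
)

```text
time_s: 24.63
tcp_pos: [0.5501, 0.1792, 0.0539]
tool_rot: [-1.101, -1.363, 1.363]
force: [0.0, 0.4, -2.3]
opening: 0.431
```

```bash
python3 - <<'E'
from h import *
im,P,T=knob()
f=(abs(P[...,0]-.55)<.06)&(abs(P[...,1]-.181)<.06)&(P[...,2]<.012); print('floor',f.sum(),np.median(P[f][:,2]))
E
```

```text
{'time_s': np.float64(24.6333), 'joints': array([ 0.259 ,  0.585 , -0.8404,  1.6854,  0.4816,  1.0918,  1.055 ]), 'tcp_pos': array([0.5501, 0.1792, 0.0539]), 'force': array([ 0.0203,  0.4082, -2.3116]), 'moment': array([ 0.0074,  0.0117, -0.009 ]), 'opening': np.float64(0.4313)}
x [-0.21   0.978  0.   ] y [-0.001  0.    -1.   ] z [-0.978 -0.21   0.001]
knob top n 5348 z 0.0806 slope [0.001 0.003] tool x [-0.0162  0.0162] tool z [-0.0165  0.0191]
world circle ((548.8252563476562, 179.0182342529297), 19.04742431640625)
floor 19515 0.007134010479339314
```

Call:
apply_moves(
  motion=[
    [[0,0.1,0,0,0,0],[0,0.25,0,0,0,0],[0,0.4,0,0,0,0],[0,0.55,0,0,0,0],[0,0.65,0,0,0,0],[0,0.72,0,0,0,0],[0,0.75,0,0,0,0],[0,0.75,0,0,0,0]],
  ],
)

```text
time_s: 25.35
tcp_pos: [0.5503, 0.1792, 0.0469]
tool_rot: [-1.102, -1.363, 1.363]
force: [-0.5, -0.8, -1.5]
opening: 0.433
```

Call:
apply_moves(
  motion=[
    [[0,0.01,0,0,0,0],[0,0.02,0,0,0,0],[0,0.03,0,0,0,0],[0,0.04,0,0,0,0],[0,0.06,0,0,0,0],[0,0.08,0,0,0,0],[0,0.08,0,0,0,0],[0,0.08,0,0,0,0]],
  ],
)

```text
time_s: 26.02
tcp_pos: [0.5503, 0.1792, 0.0461]
tool_rot: [-1.102, -1.363, 1.363]
force: [-0.1, -0.2, -1.3]
opening: 0.433
```

Call:
apply_moves(
  motion=[
    [[0,0.01,0,0,0,0],[0,0.02,0,0,0,0],[0,0.03,0,0,0,0],[0,0.04,0,0,0,0],[0,0.06,0,0,0,0],[0,0.08,0,0,0,0],[0,0.08,0,0,0,0],[0,0.08,0,0,0,0]],
  ],
)

```text
time_s: 26.68
tcp_pos: [0.5503, 0.1792, 0.0455]
tool_rot: [-1.102, -1.363, 1.363]
force: [-1.5, -0.2, 1.1]
opening: 0.43
```

Call:
apply_moves(
  motion=[
    [[0,0.01,0,0,0,0],[0,0.02,0,0,0,0],[0,0.03,0,0,0,0],[0,0.04,0,0,0,0],[0,0.05,0,0,0,0],[0,0.05,0,0,0,0],[0,0.05,0,0,0,0],[0,0.05,0,0,0,0]],
  ],
)

```text
time_s: 27.35
tcp_pos: [0.5503, 0.1793, 0.0454]
tool_rot: [-1.102, -1.363, 1.363]
force: [-3.4, -2.6, 7.4]
opening: 0.435
```

Contact is made, at about 9 N. I'll ease off a little and release slowly.

Call:
apply_moves(
  motion=[
    [[0,-0.02,0,0,0,0],[0,-0.04,0,0,0,0],[0,-0.04,0,0,0,0],[0,-0.04,0,0,0,0],[0,-0.04,0,0,0,0],[0,-0.04,0,0,0,0],[0,-0.04,0,0,0,0],[0,-0.04,0,0,0,0]],
  ],
)

```text
time_s: 28.02
tcp_pos: [0.5503, 0.1793, 0.0454]
tool_rot: [-1.102, -1.363, 1.363]
force: [-2.0, -1.3, 5.2]
opening: 0.43
```

Call:
apply_moves(
  motion=[
    [[0,0,0,0,0,0],[0,0,0,0,0,0],[0,0,0,0,0,0],[0,0,0,0,0,0],[0,0,0,0,0,0],[0,0,0,0,0,0],[0,0,0,0,0,0],[0,0,0,0,0,0]],
  ],
  jaw=5.8,
  squeeze=20,
)

```text
time_s: 28.68
tcp_pos: [0.5503, 0.1792, 0.0452]
tool_rot: [-1.102, -1.363, 1.363]
force: [-0.3, -0.9, -0.3]
opening: 0.678
```

Call:
apply_moves(
  motion=[
    [[0,-0.3,0,0,0,0],[0,-1,0,0,0,0],[0,-2.2,0,0,0,0],[0,-4,0,0,0,0],[0,-6,0,0,0,0],[0,-8,0,0,0,0],[0,-9.5,0,0,0,0],[0,-10,0,0,0,0]],
  ],
)

```text
time_s: 29.35
tcp_pos: [0.5515, 0.1802, 0.1492]
tool_rot: [-1.105, -1.368, 1.36]
force: [0.6, 0.0, -0.4]
opening: 0.677
```

```bash
python3 - <<'E'
from h import *
s,M=st(); im,P=cloud('wrist'); Z=P[...,2]
k=(np.hypot(P[...,0]-.55,P[...,1]-.18)<.05)&(Z>.06)&(Z<.08)
q=P[k]; c=np.linalg.lstsq(np.c_[q[:,:2]-q[:,:2].mean(0),np.ones(len(q))],q[:,2],rcond=None)[0]
print('knob',len(q),np.median(q[:,2]),'slope',c[:2],cv2.minEnclosingCircle((q[:,:2]*1000).astype(np.float32)))
i2,P2=cloud('top'); P0=np.load('c_top.npz')['P']
for n,x,y in(('oil',.731,.072),('cup',.692,-.078),('brush',.431,.02)):
    for Q in(P0,P2):
        m=(np.hypot(Q[...,0]-x,Q[...,1]-y)<.07)&(Q[...,2]>.015); print(n,np.nanmean(Q[m],0).round(3))
cv2.imwrite('pics/w7.png',cv2.resize(np.hstack([im,cloud('scene')[0]]),(800,300))[...,::-1])
E
```

```text
{'time_s': np.float64(29.35), 'joints': array([ 0.3006,  0.485 , -0.8991,  1.5893,  0.3954,  1.2546,  1.1171]), 'tcp_pos': array([0.5515, 0.1802, 0.1492]), 'force': array([ 0.5706,  0.049 , -0.4076]), 'moment': array([ 0.1107, -0.0341,  0.0433]), 'opening': np.float64(0.6774)}
x [-0.21   0.978  0.   ] y [ 0.005  0.001 -1.   ] z [-0.978 -0.21  -0.005]
knob 2201 0.07198499338515571 slope [0.07328718 0.02062952] ((549.1859741210938, 179.08187866210938), 19.159273147583008)
oil [0.726 0.074 0.076]
oil [0.726 0.074 0.076]
cup [ 0.696 -0.082  0.055]
cup [ 0.696 -0.082  0.055]
brush [0.431 0.021 0.028]
brush [0.408 0.044 0.6  ]
```

View pics/w7.png

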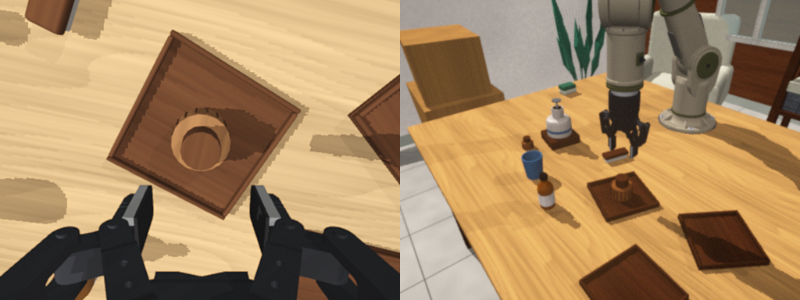

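The lid stands in the tray and the gripper is clear. The brush is occluded from the top camera but in place in the scene view. I'll recheck tilt with a tighter fit, then hand in.

```bash
python3 - <<'E'
from h import *
def fit():
    s=manip.observe(); im,P=cloud('wrist'); Z=P[...,2]; r=np.hypot(P[...,0]-.5492,P[...,1]-.1791)
    for n,m in(('knob',(r<.014)&(Z>.05)),('skirt',(r>.023)&(r<.028)&(abs(Z-.046)<.006))):
        q=P[m]; c=np.linalg.lstsq(np.c_[q[:,:2]-q[:,:2].mean(0),np.ones(len(q))],q[:,2],rcond=None)[0]; print(n,len(q),c.round(4))
    print(np.abs(s['qvel']).max(),s['force'])
fit();fit()
_,P=cloud('scene'); P0=np.load('c_scene.npz')['P']
for Q in(P0,P):
    m=(np.hypot(Q[...,0]-.431,Q[...,1]-.02)<.07)&(Q[...,2]>.015)&(Q[...,2]<.05); print('brush',np.nanmean(Q[m],0).round(3))
E
```

```text
knob 3958 [-8.839  -1.8596  0.1798]
skirt 967 [-0.0031  0.      0.0461]
0.02430914006206765 [-0.06597631 -0.04916801 -0.67486299]
knob 3842 [-8.67   -1.8506  0.1776]
skirt 974 [-0.0005  0.0013  0.0461]
0.013742598706915165 [0.18850247 0.21681453 0.13489813]
brush [0.436 0.025 0.025]
brush [0.436 0.025 0.025]
```

```bash
python3 -c "
from cell import manip
print(manip.hand_in())"
```

```text
the job is handed in; nothing more can be done
None
```

I unscrewed the lid about 455° anticlockwise in two grips. It rose on its thread at about 20 mm per turn. I kept hold of it as it came free, lifted it straight up, and set it in the tray nearest the base, (0.55, 0.18), then let go. It was handed in at about 30 s of the 72 s allowed; no verdict was reported.

**Forces:** At the readings after each move, the wrist showed up to about 5 N while the lid was on the thread. It showed about 9 N on the tray before I eased off.

**Lid:** The skirt top is level, with a tilt under about 0.003 rad. Its underside is level with the measured tray floor, about 2 mm from the tray's centre. The gripper is about 100 mm above it and touching nothing.

**Bystanders:** The bottle, cup and brush measure the same as at the start.

**Checks that disagreed:**
- **First grip:** it was about 2.5–3 mm off-centre, so the lid orbited slightly within the thread's slack. I corrected this when I regripped.
- **Knob fits:** the last two fits of the knob top gave useless slopes, contaminated by side and gripper points. The upright check therefore rests on the skirt.
- **Brush:** the top camera could not see it past the arm at the end, so I checked it from the scene camera.

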